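# Brace the instrument case with the telescopic prop

## Task

First push the loose black instrument case along the shelf, flat on its base, until it sits squarely against the end stop. Then draw the sprung leg of the telescopic prop out until its pointer is level with the length mark and, holding it there, slide the leg's cam lever fully closed by pinching its thumb plate towards the fixed cheek (not before the leg is at the mark). Finish still pinching the plate and cheek, with the leg at the mark, and leave the other tools where they lie.

Things in the scene. Friction and masses are not known exactly. Their poses are not given: they have to be found in the camera images.
- prop: Fixed telescopic prop: 34 mm square aluminium tube with 46 mm black collar, and a 12 mm high rail beside it. Origin at shelf height. Its y axis: the way the leg slides out, towards the end stop; x: square to that, towards the rail; z up. In this frame the tube axis is at x 0, z 45 mm; tube and collar from y -330 to -70 mm, top 68 mm; rail 20 mm wide centred at x 115 mm.
- leg (a joint): How far the leg is out, m: 0 = fully in (start), up to 0.24. A spring draws it in with 3.5 N (at 0) to 5.5 N (at 0.2): it runs back if let go, even with the lever closed. Steel bar 20 mm square; at its end an upright foot plate, prop x -50 to 50 mm, z 15 to 65 mm, 10 mm thick, whose back is a good face to push the leg out by, open fingers straddling the bar.
- leg_grip (a point): Pinch point on the leg's axis between cheek and thumb plate, 47 mm above the shelf; axes as the prop's. Foot plate's back face 17 mm from it towards +y, front face 27 mm; collar 57 mm from it towards -y with the leg in. Pinch along prop x: lever closed, cheek and plate faces are at x +14 and -14 mm from here (28 mm wide); open, +14 and -28 mm (42 mm).
- cheek (a point): Middle of the outer face of the steel cheek fixed on the leg's rail side, 4 x 34 x 36 mm (along x, y, z).
- thumb_plate (a point): Black thumb plate of the cam lever on the side away from the rail, 4 x 34 x 36 mm (along x, y, z); this point is the middle of its outer face.
- cam (a joint): Cam lever travel, m: 0 = open, 0.014 = fully closed; it starts within 0.002 of open. It slides straight across the leg along prop +x when its thumb plate is pushed; stiff: needs about 9 N, and stays where it is left.
- pointer (a point): Tip of the thin flat steel pointer that sticks out from the leg's foot plate towards the rail, 36 mm above the shelf; moves with the leg.
- mark (a point): Length mark: an upright dark steel fin, 4 mm thick along y, 40 mm high, on a bar carried by the end stop above the rail; this point is at fin height 36 mm, axes as the prop's. The leg is at its length when the pointer has the same y (along the slide) as the mark; the pointer passes 6 mm beside it. The leg must come out 170 to 200 mm.
- case_center (a point): Centre of the loose black plastic instrument case, 100 (x) x 110 (y) x 55 mm high, 0.3 to 0.65 kg; axes along its sides. It starts between foot plate and end stop, 50 to 115 mm short of the stop, at most 15 mm off line, turned at most 0.15 rad; at least 80 mm free between foot plate and case.
- spot (a point): Where the case centre is when the case touches the end stop squarely. The end stop is an upright aluminium plate, 130 mm wide, 61 mm high, 55 mm beyond this point along prop +y; it does not give. With the leg at the mark its foot plate stands 6 mm short of the case.
- wrench: Bystander: steel pipe wrench about 250 mm long, 24 mm high, origin on its underside.
- pliers_a: Bystander: blue-handled pliers about 150 mm long, 16 mm high.
- pliers_b: Bystander: smaller blue-handled pliers about 140 mm long, 16 mm high.
- tape: Bystander: grey tape measure 70 x 35 x 65 mm high.
- reel: Bystander: white reel, 56 mm across, 18 mm high.
- coupling: Bystander: brass coupling, 34 mm across, 40 mm high.
Mind the look-alikes: they are no part of the job. What is meant by the part that bears case_center is not blue or red, and is the larger of those in its own colour.

How it is judged:
By the outcome, as a careful person would: the job done as asked, in the order asked, and still so for the second after the job is handed in, while the arm keeps its last pose, push and grip.
It also fails if it takes over 51 s, if anything falls off the work surface, if the arm or the gripper's body presses on something with over 40 N, if the wrist force passes 120 N, or if a joint passes its speed limit or range.

## Robot

A 6-joint arm with a two-finger parallel gripper is mounted at the origin on the work surface. World frame = base frame: x ahead of the robot, y to its left, z up, the work surface at z = 0. Lengths are in m, angles in rad, forces in N, time in s.
With the tool pointing down it reaches from about 0.425 to 0.95 m from the base axis. Payload 3.5 kg.
Tool frame: the origin (TCP) lies midway between the tips of the shut fingers; the grasp point (between the pads) lies 19 mm behind it; z points along the fingers, y is the line along which they close (so a half turn about z gives the same grasp; the last joint's range is limited). The gripper opens to 85 mm and grips with 20 to 120 N. Pads are 22 mm wide; open, the fingers measure 114 mm over their backs; the gripper's body (76 mm by 85 mm) begins 54 mm behind the grasp point. The pads swing forward as they close: fully open they stand 13 mm farther back than shut.
Start: joints at [1.183, 0.286, 1.577, -0, 1.279, -0.15], TCP at [0.159, 0.656, 0.231] pointing down, gripper open.
Joint ranges: [-2.77, 2.77], [-0.9, 2.22], [0.21, 2.48], [-1.53, 4.67], [0.24, 2.81], [-2.84, 2.84]. Speed limits (rad/s): [2.79, 2.79, 3.14, 3.14, 3.14, 3.14].

## Interface

Orientations are given as a unit quaternion [x, y, z, w].
In Python, from plant import get_state, read_camera, ctrl gives the robot as it stands.
- The arm moves only by the shell command python3 -m crank 'ROWS' [FORCE]. ROWS is JSON, a list of rows, each a list of 3 entries, a list of its own where there are three numbers: the shift along the tool's x, y, z in mm, then the turn about the tool's z in degrees, then the closure in counts, from 0 (fully open) to 255 (shut). In form: [[[tx, ty, tz], yaw, claw], ...]. A call has 1 to 10 rows; each row is the pose to reach, as a shift and turn from the pose commanded when the call began, along the tool's axes at that moment; what a row does not reach only later rows make up. A row lasts 1/10 s, in which the tool goes at most 50 mm and 8.59 degrees, less where a joint would pass 70% of its speed; a pose out of reach is approached as far as the arm can. A call with a gripper value outside its range is refused whole. The fingers move at their own pace and stop on an object; FORCE is the grip in N (left out, the last holds). Time passes only in rows, so rows that repeat a pose let the fingers close. It gives the time, the measured TCP pose, the force, the opening and the grip force at its end, in the units of the state.
- get_state(): the state, without advancing time (a new reading comes with each control period).
- read_camera(name): name is "side" or "top" or "wrist"; returns a dict with "frame" (480x640x3 uint8, blue, green, red), "range_z" (480x640 float32, m along the optical axis (not along the pixel's ray), 0 where there is no reading), "vfov" (degrees; the focal length in pixels is half the picture's height over the tangent of half this angle, whatever the lens; pixels are square), "cx", "cy" (the principal point, pixels), "origin" and "orientation" of the camera in the world. Camera axes: x right, y down, z forward; pixel columns grow to the right and rows downward; lengths in m; the calibration is good to about 2 mm. A picture is of the moment at which its call begins.
- ctrl.sign_off(): hands the job in; it is judged then, once.
The state is a dict: "time": time; "qpos": joint angles; "dq": joint speeds; "joint_efforts": joint torques, N m; "eef_pos": TCP position; "tcp_rot": TCP orientation; "contact_force": force on the tool from outside, world axes, zero at the start; "wrist_torque": the same for the moment, N m; "opening": opening from 0.0 (shut) to 1.0 (fully open); "finger_force": force on a finger pad.
Only numpy, scipy, OpenCV 4.12 (cv2) and the standard library are available. Lean on these libraries where they do the work, as an engineer would, in place of code of your own. Each camera call takes 0.05 s, during which the arm holds its last target. There are 200 camera calls.

## Working session

There is one attempt and no reset: what is moved stays moved. The work goes in short steps, Python scripts to look and compute and a shell command to move; the robot and the scene stay as the last step left them, time stands still between calls to the robot, and variables do not carry over. Pictures are saved under pics/ and viewed, at most 10 in all, crops included, and the job is handed in when it is done.

```bash
mkdir -p pics; cat > h.py <<'E'
import numpy as np, cv2
from scipy.spatial.transform import Rotation as R
from plant import get_state, read_camera, ctrl
def cam(n):
    c=read_camera(n); c['f']=240/np.tan(np.radians(c['vfov']/2)); c['R']=R.from_quat(c['orientation']).as_matrix(); c['o']=np.array(c['origin']); return c
def pts(c):
    v,u=np.mgrid[:480,:640]; z=c['range_z']
    p=np.stack([(u-c['cx'])/c['f']*z,(v-c['cy'])/c['f']*z,z],-1)
    return p@c['R'].T+c['o']
def ray(c,u,v,h):
    d=c['R']@np.array([(u-c['cx'])/c['f'],(v-c['cy'])/c['f'],1]); return c['o']+d*(h-c['o'][2])/d[2]
def pix(c,p):
    q=c['R'].T@(np.array(p)-c['o']); return q[:2]/q[2]*c['f']+[c['cx'],c['cy']]
E
python3 - <<'E'
from h import *
import pickle
for n in ['top','side']:
    c=cam(n); pickle.dump(c,open(n+'.pkl','wb')); cv2.imwrite(f'pics/{n}0.png',c['frame']); print(n,c['o'],c['R'].round(3).tolist(),c['f'])
s=get_state(); print(s)
E
```

```text
top [0.41902112 0.08503366 1.0630171 ] [[0.029, -0.992, 0.125], [-0.999, -0.031, -0.011], [0.015, -0.125, -0.992]] 476.3172728815736
side [ 0.439877   -0.67229778  0.59664812] [[0.994, -0.069, 0.081], [-0.106, -0.574, 0.812], [-0.01, -0.816, -0.578]] 520.0957650709965
{'time': 0.1, 'qpos': array([ 1.18299228e+00,  2.87101959e-01,  1.57803054e+00,  1.33483685e-05,
        1.27861461e+00, -1.49976979e-01]), 'dq': array([ 8.69385903e-04, -2.33390311e-03, -3.04682538e-03, -8.22990725e-05,
        2.24410990e-03, -9.45908120e-04]), 'joint_efforts': array([ 7.75974549e-04, -4.07297266e+01, -2.93699205e+01, -1.35792493e-04,
        3.46834793e-03, -1.77923383e-06]), 'eef_pos': array([0.15874913, 0.65545326, 0.23006895]), 'tcp_rot': array([ 1.18635333e-01,  9.92937308e-01, -1.03681995e-03, -2.92337678e-04]), 'contact_force': array([ 0.93694821,  0.44404157, -0.9555785 ]), 'wrist_torque': array([ 0.01034078, -0.02012576, -0.03185768]), 'finger_force': 0.0, 'opening': 1.002591594965288}
```

View pics/top0.png

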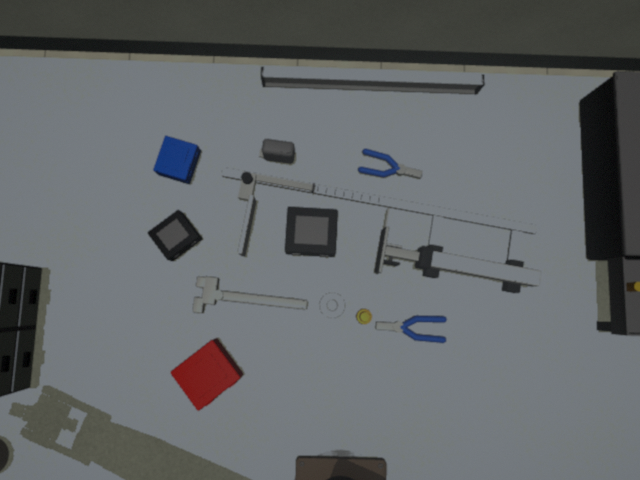

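View pics/side0.png

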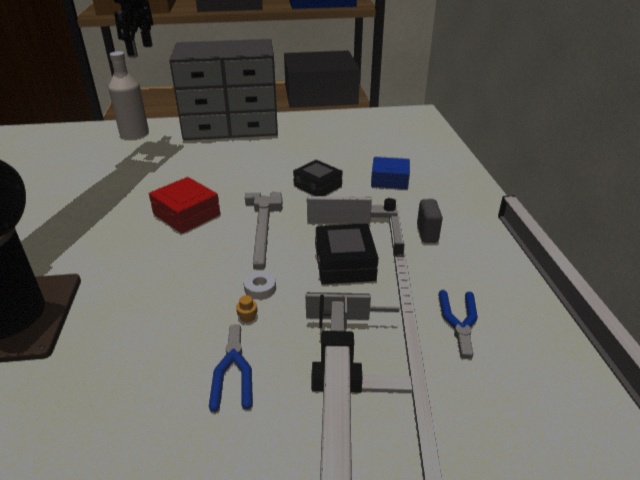

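The top view shows the end stop at (247,210), the larger black case at (312,231), the foot plate at (383,249), collar (430,261), tube out to (538,277), rail, pointer tip near (388,208) and the fin near (313,188). In the side view the stop is at (340,210), the case at (346,250) and the foot plate at (338,306).

```bash
python3 - <<'E'
from h import *
import pickle
c=pickle.load(open('top.pkl','rb')); P=pts(c); Z=P[...,2]
def box(u0,u1,v0,v1,z0,z1):
    m=np.zeros(Z.shape,bool); m[v0:v1,u0:u1]=1; m&=(Z>z0)&(Z<z1)&(c['range_z']>0); return P[m]
def rect(n,q):
    r=cv2.minAreaRect((q[:,:2]*1000).astype(np.float32)); print(n,len(q),np.round(r[0],1),np.round(r[1],1),round(r[2],2),'z',np.percentile(q[:,2],[5,50,95]).round(4))
rect('shelf',box(420,520,350,420,-.02,.02))
tube=box(445,500,240,300,.05,.08); rect('tube',tube)
case=box(280,342,200,262,.035,.08); rect('case',case)
rect('stop',box(232,258,180,256,.045,.08))
rect('foot',box(372,391,220,276,.045,.08))
rect('rail',box(330,535,180,240,.006,.025))
rect('fin',box(305,322,178,198,.02,.06))
rect('collar',box(415,445,240,280,.055,.08))
rect('tubeall',box(415,545,240,300,.056,.08))
# tube rotation by line fit
r=box(330,535,180,240,.006,.025); print('rail dir',cv2.fitLine(r[:,:2].astype(np.float32),cv2.DIST_HUBER,0,.01,.01).ravel())
print('tube dir',cv2.fitLine(tube[:,:2].astype(np.float32),cv2.DIST_HUBER,0,.01,.01).ravel())
a=c['frame'][165:285,225:425]; cv2.imwrite('pics/topc.png',cv2.resize(np.clip(a*1.6,0,255).astype('uint8'),None,fx=4,fy=4,interpolation=cv2.INTER_CUBIC))
s=pickle.load(open('side.pkl','rb'))
a=s['frame'][190:350,285:445]; cv2.imwrite('pics/sidec.png',cv2.resize(np.clip(a*1.4,0,255).astype('uint8'),None,fx=3.7,fy=3.7,interpolation=cv2.INTER_CUBIC))
E
```

```text
shelf 6980 [ 253.1 -278.7] [148.2 223.6] 1.34 z [-0.0041 -0.0009  0.0022]
tube 907 [ 508.3 -264.9] [121.8  34.7] 81.36 z [0.0574 0.061  0.0645]
case 2395 [573.9  79.9] [109.9 103.3] 88.52 z [0.0506 0.0543 0.0574]
stop 342 [598.8 219.4] [ 23.8 159.7] 87.82 z [0.0494 0.0596 0.0631]
foot 381 [536.7 -81.3] [27.5 99.8] 81.55 z [0.0491 0.0625 0.0669]
rail 2163 [ 636.3 -192.5] [136.9 459.1] 2.11 z [0.0071 0.0109 0.0143]
fin 20 [672.9  79. ] [ 3.7 17.1] 80.2 z [0.0261 0.039  0.0437]
collar 512 [ 524.1 -174.7] [61.9 46.6] 88.83 z [0.0575 0.0638 0.0691]
tubeall 2028 [ 504.5 -275.3] [264.8  45.7] 80.19 z [0.0578 0.0613 0.0673]
rail dir [ 0.15853582  0.9873532   0.6331901  -0.18482013]
tube dir [ 0.1675897   0.98585683  0.50763196 -0.26416168]
```

View pics/topc.png

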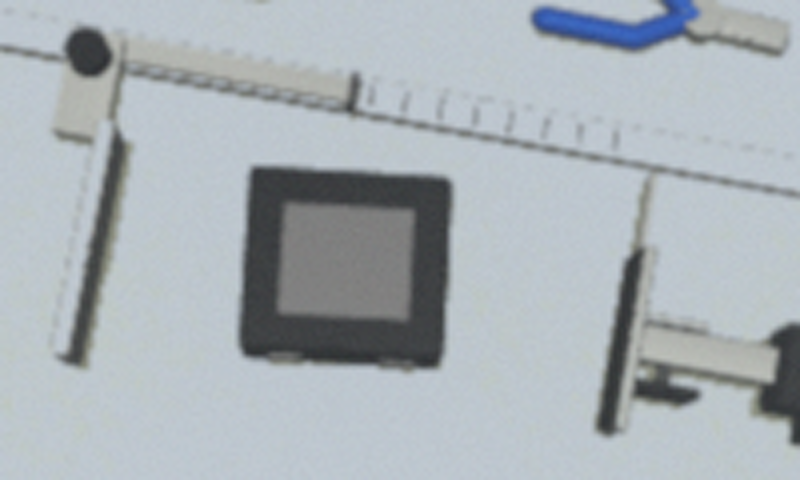

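View pics/sidec.png

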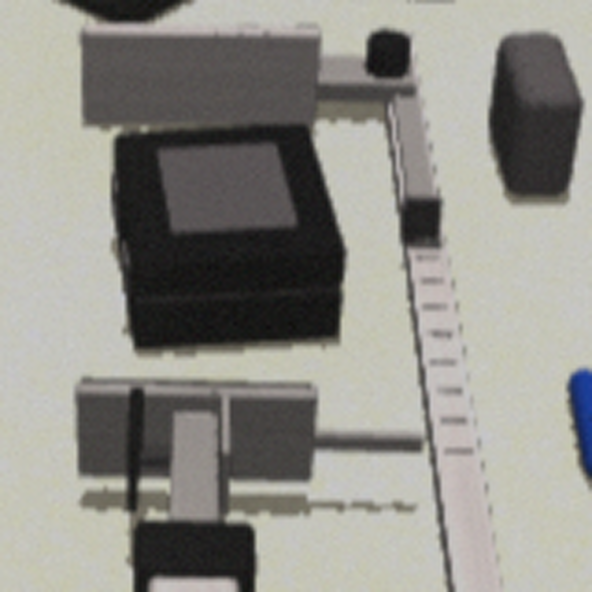

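The crops show the foot plate's top from (387,227) to (380,273) in full top pixels, the pointer tip at about (387.5,209.5), the fin at (313,188) and the stop's top left of (250,197)-(240,255). The thumb plate (black) is on the −x side and the case is slightly askew.

```bash
python3 - <<'E'
from h import *
import pickle
c=pickle.load(open('top.pkl','rb')); P=pts(c); Z=P[...,2]
full=lambda x,y:(225+x/4,165+y/4)
def r(n,x,y,h): p=ray(c,*full(x,y),h)*1000; print(n,p[:2].round(1)); return p[:2]
f1=r('foot+x',650,250,.065); f2=r('foot-x',622,432,.065); d=f1-f2; print('len',np.hypot(*d),'ang',np.degrees(np.arctan2(d[1],d[0])))
s1=r('stop+x back',118,125,.061); s2=r('stop-x back',85,360,.061); d=s1-s2
r('fin',353,92,.038); r('ptr',650,178,.036)
# case top and rail by colour/height
q=lambda x0,x1,y0,y1,lo,hi:[(u,v) for u in range(x0,x1) for v in range(y0,y1) if lo<Z[v,u]<hi]
g=c['frame'].max(2)
m=((g<75)&(Z>.03)).astype('uint8'); m[:, :275]=0;m[:,345:]=0;m[:195]=0;m[265:]=0
k=np.argwhere(m)[:,::-1]; w=np.array([ray(c,u,v,.055)[:2]*1000 for u,v in k]).astype(np.float32); print('case',cv2.minAreaRect(w))
# rail far edge/near edge : dark line v per column
y=[];  
for u in range(400,530,5):
    col=c['frame'][190:240,u].astype(float).mean(1); v=190+np.argmin(col[(np.arange(50))] ) ; y.append(ray(c,u,v,.0)[:2]*1000)
y=np.array(y,np.float32); l=cv2.fitLine(y,cv2.DIST_HUBER,0,1,.01).ravel(); print('rail ang',np.degrees(np.arctan(l[0]/l[1])),l)
# tube edges: rows with z>.05 per column
e=[]
for u in range(445,530,3):
    v=np.where(Z[235:305,u]>.045)[0]+235
    e.append((ray(c,u,v.min(),.062)[:2]+ray(c,u,v.max(),.062)[:2])*500)
l=cv2.fitLine(np.array(e,np.float32),cv2.DIST_HUBER,0,1,.01).ravel(); print('tube',np.degrees(np.arctan(l[0]/l[1])),l)
# stop face points, side camera
s=pickle.load(open('side.pkl','rb')); Q=pts(s)
for n,(u0,u1,v0,v1,z0,z1) in {'stop':(310,368,203,222,.015,.055),'foot':(308,328,297,317,.02,.06),'foot2':(346,368,297,317,.02,.06)}.items():
    a=Q[v0:v1,u0:u1].reshape(-1,3); a=a[(a[:,2]>z0)&(a[:,2]<z1)]*1000; b=np.polyfit(a[:,0],a[:,1],1); print(n,len(a),a.mean(0).round(1),b,np.degrees(np.arctan(b[0])))
E
```

```text
foot+x [582.7 -83.4]
foot-x [485.5 -69.6]
len 98.13817229229124 ang -8.06948553493304
stop+x back [642.1 202.2]
stop-x back [515.2 213.9]
fin [669.9  76.7]
ptr [627.5 -87.9]
case ((571.0988159179688, 79.0704574584961), (107.46041870117188, 102.46259307861328), 88.50403594970703)
rail ang 8.589 [ 1.4934553e-01  9.8878509e-01  6.1609937e+02 -2.5952518e+02]
tube 8.676051 [ 1.5084764e-01  9.8855704e-01  5.0237762e+02 -2.9543970e+02]
stop 912 [582.6 214.5  34.3] [-1.49363275e-01  3.01489724e+02] -8.49508339332455
foot 303 [504.5 -77.1  43.5] [ -0.43124069 140.49315991] -23.327671475699752
foot2 358 [566.8 -83.9  42.3] [ -0.1093157  -21.89716334] -6.238557057331877
```

```bash
python3 -m crank '[[[-40,-30,0],8.5,255],[[-80,-61,0],17,255],[[-120,-92,0],25.5,255],[[-160,-122,0],34,255],[[-200,-153,0],42.5,255],[[-240,-183,0],51,255],[[-280,-214,0],59.5,255],[[-320,-244,0],68,255],[[-360,-275,0],76.5,255],[[-400,-305,0],85,255]]' 30
cat >> h.py <<'E'
A=np.radians(8.6); XP=np.array([np.cos(A),-np.sin(A)]); YP=np.array([np.sin(A),np.cos(A)])
def prop(p): p=np.array(p)[:2]*1000; return np.array([p@XP-541,p@YP])
def st():
    s=get_state(); r=R.from_quat(s['tcp_rot']).as_matrix(); print('t',s['time'],'prop x,s',prop(s['eef_pos']).round(1),'z',(s['eef_pos'][2]*1000).round(1),'yangle',np.degrees(np.arctan2(r[1,1],r[0,1])).round(2),'F',np.array(s['contact_force']).round(1),'open',s['opening'],'ff',s['finger_force'])
E
python3 -c 'from h import *; st()'
```

```text
time: 1.1
eef_pos: [0.4745, 0.2658, 0.231]
tcp_rot: [0.76, 0.65, -0.0, -0.0]
contact_force: [0.6, 0.1, -0.4]
opening: -0.0
finger_force: 0.0
t 1.1 prop x,s [-111.5  333.8] z 231.0 yangle -8.98 F [ 0.6  0.1 -0.4] open -0.0004581518506635551 ff 0.0
```

```bash
python3 -m crank '[[[-30,33,0],0,255],[[-60,66,0],0,255],[[-90,98,0],0,255],[[-120,131,0],0,255],[[-150,163,0],0,255],[[-179,195,0],0,255],[[-179,195,0],0,255],[[-179,195,0],0,255]]'
python3 -c 'from h import *; st(); c=cam("wrist"); cv2.imwrite("pics/w1.png",c["frame"])'
```

```text
time: 1.9
eef_pos: [0.6398, 0.0607, 0.2303]
tcp_rot: [0.759, 0.651, -0.001, -0.001]
contact_force: [0.1, -0.1, 0.2]
opening: -0.002
finger_force: 0.0
t 1.9 prop x,s [ 82.5 155.7] z 230.3 yangle -8.74 F [ 0.1 -0.1  0.2] open -0.0024853782033886843 ff 0.0
```

View pics/w1.png

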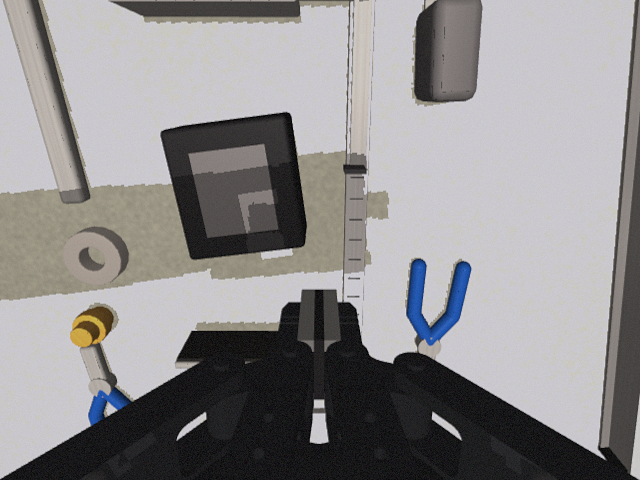

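The wrist picture shows the case with top corners near (163,131), (290,113), (305,245), (192,258). The fin is at (355,168) and the stop's bottom edge near row 15.

```bash
python3 - <<'E'
from h import *
c=cam('wrist'); g=c['frame'].max(2); P=pts(c)
m=((P[...,2]>.045)&(P[...,2]<.065)); m[:60]=0; m[275:]=0; m[:,:140]=0; m[:,325:]=0
q=P[m]; r=cv2.minAreaRect((q[:,:2]*1000).astype(np.float32)); print(r, prop(np.array(r[0])/1000), np.percentile(q[:,2],[5,50,95]))
for u,v in [(163,131),(290,113),(305,245),(192,258)]: print(prop(ray(c,u,v,.05)))
print('fin',prop(ray(c,355,168,.038)), P[165:172,355,2].round(3))
E
```

```text
((572.70458984375, 77.33102416992188), (110.29399871826172, 100.520263671875), 88.5058822631836) [ 13.7015964  162.10112113] [0.05381585 0.05554302 0.05687257]
[-40.4153907  210.63687991]
[ 59.02340772 224.19028237]
[ 69.43339261 115.72841353]
[-28.3596215  103.60253744]
fin [111.28603355 179.67937877] [0.016 0.018 0.023 0.03  0.034 0.038 0.041]
```

```bash
python3 -m crank '[[[0,3,40],0,255],[[0,3,80],0,255],[[0,3,120],0,255],[[0,3,160],0,255],[[0,3,195],0,255],[[0,3,213],0,255],[[0,3,213],0,255]]' && python3 -m crank '[[[0,-3,0],0,255],[[0,-6,0],0,255],[[0,-9,0],0,255],[[0,-12,0],0,255],[[0,-15,0],0,255],[[0,-17,0],0,255],[[0,-19,0],0,255],[[0,-20,0],0,255],[[0,-20,0],0,255]]'
cat > case.py <<'E'
from h import *
st(); c=cam('top'); P=pts(c); m=(P[...,2]>.035)&(P[...,2]<.065)&(c['frame'].max(2)<120); m[:190]=0; m[270:]=0; m[:,:255]=0; m[:,345:]=0
n,l,s,_=cv2.connectedComponentsWithStats(m.astype('uint8')); k=1+s[1:,4].argmax(); q=P[l==k]
r=cv2.minAreaRect((q[:,:2]*1000).astype(np.float32)); print(r,prop(np.array(r[0])/1000),'want angle 81.4')
cv2.imwrite('pics/case_%.1f.png'%get_state()['time'],c['frame'])
E
python3 case.py
```

```text
time: 2.7
eef_pos: [0.6425, 0.0623, 0.0178]
tcp_rot: [0.758, 0.653, -0.0, -0.0]
contact_force: [0.3, -0.2, 0.3]
opening: 0.0
finger_force: 0.0
time: 3.6
eef_pos: [0.6232, 0.064, 0.0185]
tcp_rot: [0.758, 0.652, 0.0, 0.0]
contact_force: [1.9, -0.7, 1.4]
opening: -0.002
finger_force: 1.2
t 3.6 prop x,s [ 65.6 156.5] z 18.5 yangle -8.63 F [ 1.9 -0.7  1.4] open -0.0017379281982991969 ff 1.2395564207690768
((551.8034057617188, 137.14041137695312), (10.643798828125, 2.2573750019073486), 2.526350259780884) [-15.90819998 218.11256864] want angle 81.4
```

```bash
python3 -m crank '[[[0,6,-10],0,255],[[0,8,-50],0,255],[[-10,0,-100],0,255],[[-30,-30,-150],0,255],[[-60,-60,-180],0,255],[[-86,-66,-180],0,150],[[-86,-66,-180],0,150],[[-86,-66,-180],0,150]]'
cat > wcase.py <<'E'
from h import *
st(); c=cam('wrist'); P=pts(c); m=(P[...,2]>.047)&(P[...,2]<.0585)&(c['frame'].max(2)<170)
S=(P[...,:2]*1000)@YP; m&=(S>60); m[330:]=0
n,l,s,_=cv2.connectedComponentsWithStats(m.astype('uint8')); k=1+s[1:,4].argmax(); q=P[l==k]
r=cv2.minAreaRect((q[:,:2]*1000).astype(np.float32)); print(s[k],r,prop(np.array(r[0])/1000),'want angle 81.4')
cv2.imwrite('pics/wc.png',c['frame'])
E
python3 wcase.py
```

```text
time: 4.45
eef_pos: [0.5443, -0.0113, 0.1984]
tcp_rot: [0.759, 0.651, -0.0, -0.001]
contact_force: [0.8, 0.0, 0.2]
opening: 0.408
finger_force: 0.0
t 4.45 prop x,s [-1.1 70.2] z 198.4 yangle -8.71 F [0.8 0.  0.2] open 0.4084837521857668 ff 0.0
[  237     0   160   163 23411] ((558.5462646484375, 77.82967376708984), (103.40875244140625, 100.4574966430664), 85.70633697509766) [ -0.37210372 160.47699409] want angle 81.4
```

View pics/wc.png

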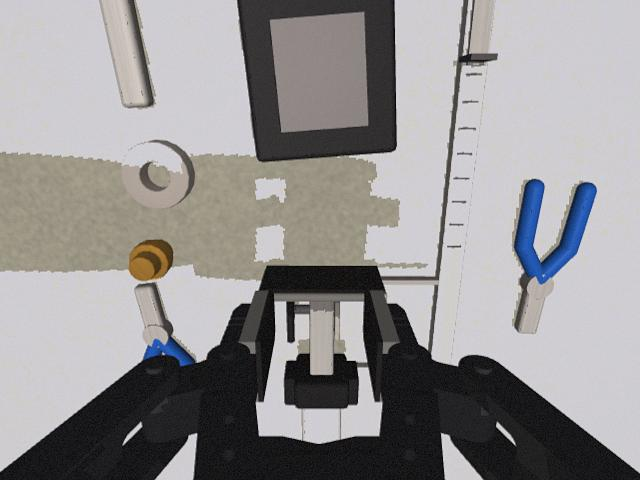

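The wrist picture shows the case centred on the leg line, still turned about 4°. The pads are clear above the foot plate, with the fin at (478,57) and the pointer tip near (438,281).

```bash
python3 -m crank '[[[0,1,45],0,76],[[0,1,90],0,76],[[0,1,135],0,76],[[0,1,170],0,76],[[0,1,188],0,76],[[0,1,188],0,76],[[10,1,188],0,76],[[16,1,188],0,76],[[20,1,188],0,76],[[20,1,188],0,76]]' && python3 -m crank '[[[8,0,0],0,76],[[16,0,0],0,76],[[24,0,0],0,76],[[32,0,0],0,76],[[40,0,0],0,76],[[48,0,0],0,76],[[56,0,0],0,76],[[64,0,0],0,76],[[70,0,0],0,76],[[70,0,0],0,76]]'; python3 wcase.py;  python3 case.py
```

```text
time: 5.5
eef_pos: [0.5499, 0.0093, 0.0117]
tcp_rot: [0.758, 0.652, 0.001, 0.001]
contact_force: [-0.1, 0.8, -1.0]
opening: 0.702
finger_force: 0.0
time: 6.5
eef_pos: [0.5604, 0.079, 0.011]
tcp_rot: [0.758, 0.652, 0.001, 0.0]
contact_force: [0.7, 1.3, 4.6]
opening: 0.701
finger_force: 0.2
t 6.5 prop x,s [  1.3 161.9] z 11.0 yangle -8.62 F [0.7 1.3 4.6] open 0.7005872570892252 ff 0.15019371639937162
[   110      0    445    330 111926] ((571.8921508789062, 137.4102020263672), (83.2653579711914, 98.84297180175781), 81.48651123046875) [  3.9143317  221.38330327] want angle 81.4
t 6.55 prop x,s [  1.3 161.9] z 10.9 yangle -8.64 F [0.8 1.  4.8] open 0.7040384677083379 ff 0.0
((578.480712890625, 178.219482421875), (44.15888977050781, 102.96491241455078), 84.56624603271484) [  4.32638467 262.71896255] want angle 81.4
```

```bash
python3 -m crank '[[[4,0,0],0,76],[[8,0,0],0,76],[[10,0,0],0,76],[[12,0,0],0,76],[[12,0,0],0,76]]';python3 -m crank '[[[2,0,0],0,76],[[3,0,0],0,76],[[4,0,0],0,76],[[4,0,0],0,76]]'; python3 case.py
```

```text
time: 7.1
eef_pos: [0.5618, 0.089, 0.0109]
tcp_rot: [0.758, 0.652, 0.0, 0.001]
contact_force: [-0.2, -4.2, 5.6]
opening: 0.705
finger_force: 2.2
time: 7.5
eef_pos: [0.5624, 0.0927, 0.0109]
tcp_rot: [0.758, 0.652, -0.0, 0.001]
contact_force: [-0.3, -3.9, 6.6]
opening: 0.705
finger_force: 2.5
t 7.5 prop x,s [  1.2 175.7] z 10.9 yangle -8.62 F [-0.3 -3.9  6.6] open 0.705092337765122 ff 2.494811788201332
((580.6199951171875, 185.5799560546875), (103.02047729492188, 28.6796817779541), 2.072939872741699) [  5.34096267 270.31657612] want angle 81.4
```

```bash
for i in 1 2; do python3 -m crank '[[[1,0,0],0,76],[[2,0,0],0,76],[[2,0,0],0,76]]' | grep -E "pos|contact"; done; python3 -c 'from h import *; st()'
```

```text
eef_pos: [0.5625, 0.0937, 0.0109]
contact_force: [-1.6, -7.1, 7.9]
eef_pos: [0.5624, 0.0937, 0.0109]
contact_force: [-4.3, -14.9, 8.9]
t 8.15 prop x,s [  1.1 176.7] z 10.9 yangle -8.58 F [ -4.3 -14.9   8.9] open 0.7028974449212345 ff 8.04876632988453
```

```bash
python3 -m crank '[[[-6,0,0],0,76],[[-20,0,0],0,76],[[-40,0,-20],0,76],[[-60,0,-60],0,76],[[-75,0,-100],0,76],[[-85,0,-140],0,76],[[-90,0,-180],0,76],[[-90,0,-190],0,76],[[-90,0,-190],0,76]]' | grep -E "pos|contact"; python3 - <<'E'
from h import *
st(); c=cam('wrist'); cv2.imwrite('pics/wd.png',c['frame']); P=pts(c); import pickle; pickle.dump(c,open('wd.pkl','wb'))
m=(P[...,2]>.047)&(P[...,2]<.063); S=(P[...,:2]*1000)@YP; m&=(S>150)&(S<292); m[330:]=0
q=P[m]; r=cv2.minAreaRect((q[:,:2]*1000).astype(np.float32)); print(len(q),r,prop(np.array(r[0])/1000),np.percentile(q[:,2],[5,50,95]))
c=cam('top'); P=pts(c); S=(P[...,:2]*1000)@YP; X=(P[...,:2]*1000)@XP-541
m=(P[...,2]>.04)&(P[...,2]<.075)&(S>150)&(S<320)&(abs(X)<60)
m&=c['frame'].max(2)<110
q=P[m]; r=cv2.minAreaRect((q[:,:2]*1000).astype(np.float32)); print(len(q),r,prop(np.array(r[0])/1000))
t=P[m]; s=S[m]; print('z near/far',np.median(t[s<210,2]),np.median(t[(s>260)&(s<285),2]))
cv2.imwrite('pics/td.png',cv2.resize(c['frame'][165:285,225:425],None,fx=4,fy=4))
E
```

```text
eef_pos: [0.5495, 0.0082, 0.2016]
contact_force: [-0.9, -0.2, 0.3]
t 9.05 prop x,s [ 1.1 90.3] z 201.6 yangle -8.64 F [-0.9 -0.2  0.3] open 0.6996460022278085 ff 0.0
10680 ((569.6484375, 124.45774841308594), (41.830665588378906, 100.39820861816406), 81.42021942138672) [  3.63269538 208.24096766] [0.05328798 0.05526069 0.05668131]
2401 ((571.088134765625, 161.6866912841797), (110.70772552490234, 119.20101165771484), 81.04059600830078) [ -0.51083752 245.26660811]
z near/far 0.05431836637638621 0.05448594024974107
```

View pics/td.png

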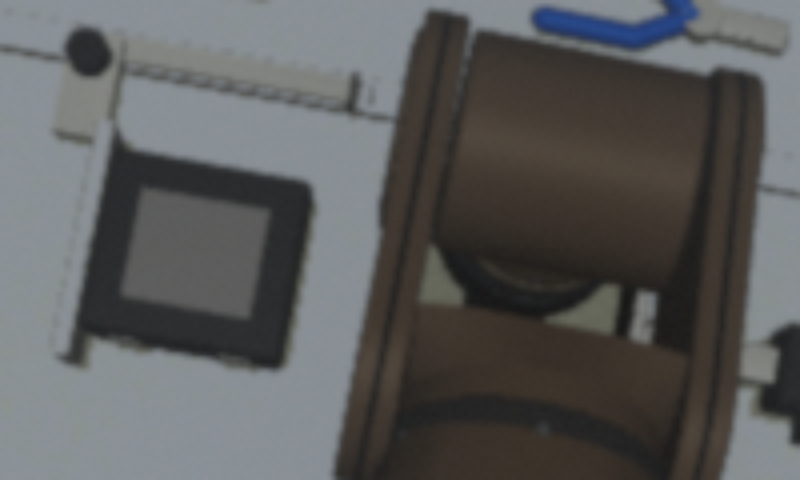

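View pics/wd.png

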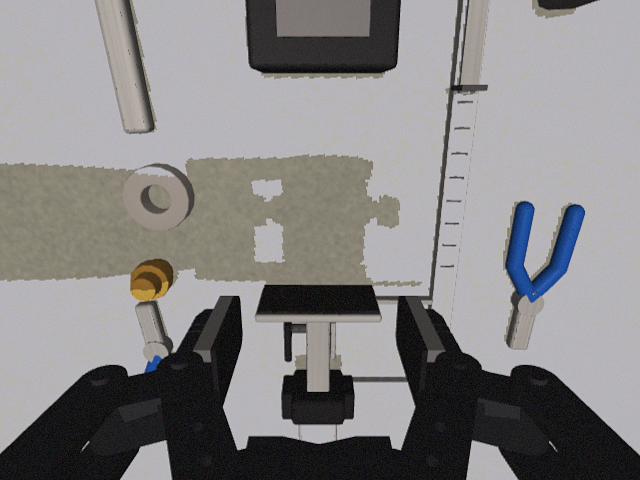

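The case is flush and square against the stop, centred on it. In the wrist view the foot-plate top spans (256,318)–(382,318), the pointer tip is near (431,297), the fin near (470,87) and the thumb plate at (289,342), clear of the pads.

```bash
python3 - <<'E'
from h import *
import pickle
c=pickle.load(open('wd.pkl','rb')); print('cam',prop(c['o']),c['o'][2])
f=lambda n,u,v,h: print(n,prop(ray(c,u,v,h)).round(1))
f('foot L',257,318,.065);f('foot R',381,318,.065);f('ptr',430,297,.036);f('fin',470,87,.04);f('barL',307,350,.055);f('barR',330,350,.055);f('collar',318,373,.068);f('thumb',289,342,.06);f('case rear',323,66,.05)
g=c['frame'].max(2).astype(int)
print('ptr rows',g[285:310,418].tolist(),g[285:310,426].tolist()); print('ptr cols',g[297,412:445].tolist())
print('fin rows',g[75:105,480].tolist(),g[75:105,462].tolist(), c['range_z'][80:94,480].round(3).tolist()); print('zfin',(pts(c)[80:94,480,2]*1000).round(0).tolist())
E
```

```text
cam [  0.38906786 171.73476737] 0.3443697427805426
foot L [-47.3   4.9]
foot R [50.1  4.8]
ptr [96.1  7.8]
fin [108.7 176.6]
barL [ -8.6 -31.6]
barR [ 10.7 -31.6]
collar [  0.6 -44.5]
thumb [-23.1 -20.4]
case rear [  4.  189.8]
ptr rows [154, 189, 184, 184, 181, 183, 184, 186, 186, 192, 164, 74, 60, 60, 66, 58, 60, 62, 65, 64, 64, 60, 63, 64, 59] [188, 189, 186, 184, 183, 188, 188, 187, 187, 189, 161, 75, 60, 64, 73, 119, 160, 155, 153, 168, 189, 191, 193, 165, 43]
ptr cols [58, 60, 65, 61, 61, 58, 60, 59, 62, 64, 61, 59, 61, 60, 60, 65, 62, 56, 62, 60, 116, 182, 187, 187, 182, 185, 182, 183, 185, 180, 184, 183, 183]
fin rows [167, 165, 164, 172, 176, 187, 185, 186, 190, 157, 63, 77, 76, 78, 70, 106, 167, 186, 183, 183, 182, 183, 185, 188, 186, 187, 187, 183, 182, 185] [157, 161, 159, 158, 161, 164, 159, 161, 165, 137, 37, 57, 63, 64, 76, 76, 92, 132, 155, 166, 187, 185, 182, 185, 187, 162, 83, 84, 148, 190] [0.3230000138282776, 0.3240000009536743, 0.3240000009536743, 0.3240000009536743, 0.32499998807907104, 0.28600001335144043, 0.2879999876022339, 0.28700000047683716, 0.2879999876022339, 0.2879999876022339, 0.289000004529953, 0.32499998807907104, 0.32499998807907104, 0.3269999921321869]
zfin [1.0, -0.0, 0.0, 0.0, -1.0, 41.0, 39.0, 40.0, 40.0, 40.0, 39.0, 1.0, 1.0, -0.0]
```

```bash
python3 -m crank '[[[-40,0,0],0,46],[[-80,0,0],0,46],[[-108,0,0],0,46],[[-108,0,40],0,46],[[-108,0,80],0,46],[[-108,0,120],0,46],[[-108,0,150],0,46],[[-108,0,175],0,46],[[-108,0,175],0,46]]' | grep -E "pos|contact|open"; python3 -c 'from h import *; st(); c=cam("wrist"); cv2.imwrite("pics/we.png",c["frame"])'
```

```text
eef_pos: [0.527, -0.0958, 0.0184]
contact_force: [-0.1, 0.2, 0.7]
opening: 0.819
t 10.05 prop x,s [ -5.6 -15.9] z 18.4 yangle -8.6 F [-0.1  0.2  0.7] open 0.8185378866112666 ff 0.0
```

View pics/we.png

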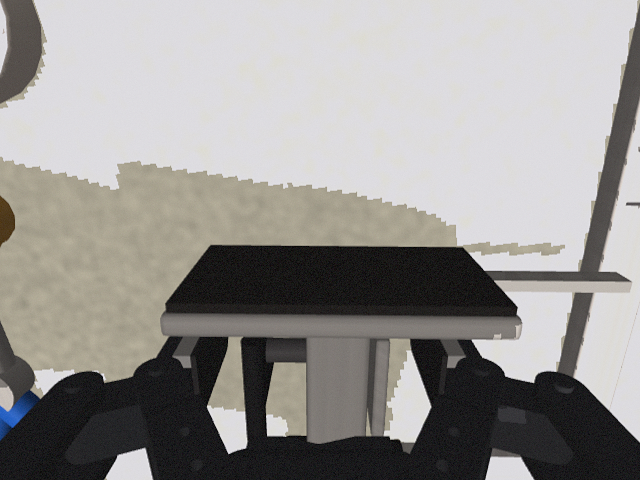

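The wrist view shows the pads straddling the bar behind the foot plate: left pad near (190,350), thumb plate (255,390), right pad near (450,350). The arm sits a few mm left, so I let it settle and read it again.

```bash
python3 -m crank '[[[0,0,0],0,46],[[0,0,0],0,46]]' | grep -E "pos|rot|contact"; python3 -c 'from h import *; st(); s=get_state(); print(s["qpos"],s["dq"].round(3), R.from_quat(s["tcp_rot"]).as_matrix().round(4))'
```

```text
eef_pos: [0.5337, -0.0985, 0.0266]
tcp_rot: [0.758, 0.652, 0.001, 0.001]
contact_force: [0.2, -0.6, 0.6]
t 10.3 prop x,s [  1.5 -17.6] z 26.6 yangle -8.61 F [ 0.2 -0.6  0.6] open 0.8232205297605297 ff 0.0
[-3.69497890e-01  2.62826642e-01  2.02601948e+00  3.74448147e-05
  8.50354403e-01 -2.19254652e-01] [ 0.    -0.012 -0.005  0.001  0.001 -0.001] [[ 1.497e-01  9.887e-01  2.200e-03]
 [ 9.887e-01 -1.497e-01 -8.000e-04]
 [-5.000e-04  2.300e-03 -1.000e+00]]
```

```bash
python3 -m crank '[[[4,0,0],0,46],[[10,0,0],0,46],[[20,0,0],0,46],[[30,0,0],0,46],[[40,0,0],0,46],[[50,0,0],0,46],[[60,0,0],0,46],[[70,0,0],0,46],[[80,0,0],0,46],[[90,0,0],0,46]]' | grep -E "pos|contact";python3 -m crank '[[[10,0,0],0,46],[[20,0,0],0,46],[[30,0,0],0,46],[[40,0,0],0,46],[[50,0,0],0,46],[[60,0,0],0,46],[[67,0,0],0,46],[[72,0,0],0,46],[[75,0,0],0,46],[[75,0,0],0,46]]' | grep -E "pos|contact"
cat > ptr.py <<'E'
from h import *
import pickle
s=cam('side'); st(); t=cam('top'); w=cam('wrist'); pickle.dump((s,t,w),open('p.pkl','wb'))
u,v=pix(s,np.append((XP*(541+100)+YP*176)/1000,.036)).astype(int); print('side',u,v)
a=cv2.resize(s['frame'][v-30:v+30,u-40:u+40],None,fx=5,fy=5,interpolation=cv2.INTER_CUBIC)
b=cv2.resize(w['frame'],(533,400)); a=cv2.resize(a,(533,400)) if 0 else a
im=np.zeros((480,800,3),'uint8'); im[:300,:400]=a; 
u,v=pix(t,np.append((XP*(541+100)+YP*176)/1000,.036)).astype(int); print('top',u,v)
im[:300,400:]=cv2.resize(t['frame'][v-30:v+30,u-40:u+40],None,fx=5,fy=5,interpolation=cv2.INTER_CUBIC)
cv2.imwrite('pics/p.png',im[:300]); cv2.imwrite('pics/pw.png',w['frame'])
E
python3 ptr.py
```

```text
eef_pos: [0.5475, -0.0099, 0.0267]
contact_force: [-1.1, -5.7, 1.9]
eef_pos: [0.559, 0.0644, 0.0267]
contact_force: [2.2, -5.3, 2.0]
t 12.35 prop x,s [  2.1 147.3] z 26.7 yangle -8.62 F [ 0.6 -4.9  1.8] open 0.8214139999730984 ff 2.2890646755695343
side 391 246
top 312 192
```

View pics/pw.png

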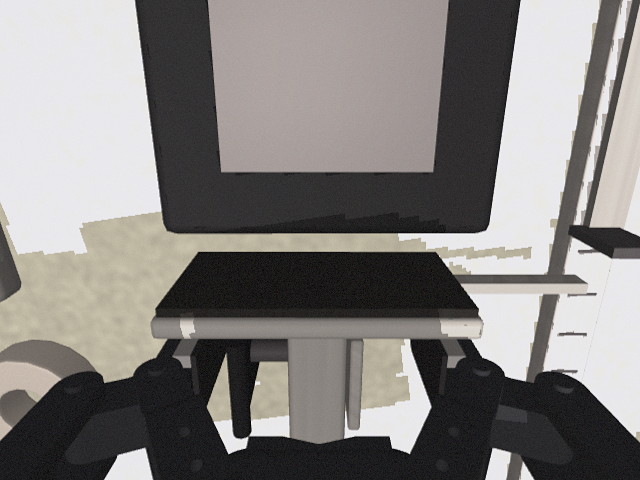

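The wrist view shows the fin's top near (605,240) and the pointer's tip near (586,284), short of the fin. I'll measure both with depth.

```bash
cat > meas.py <<'E'
from h import *
import sys
st()
w=cam('wrist'); P=pts(w)*1000; S=P[...,:2]@YP; X=P[...,:2]@XP-541; Z=P[...,2]; g=w['frame'].max(2)
ok=w['range_z']>0
for n,(x0,x1,z0,z1,s0,s1) in {'fin':(96,125,37.5,43,165,188),'ptr':(62,97,30,42,120,200),'case':(-40,40,50,58,150,240),'foot':(-45,45,61,68,120,190)}.items():
    m=ok&(X>x0)&(X<x1)&(Z>z0)&(Z<z1)&(S>s0)&(S<s1)
    if n=='fin': m&=g<110
    if m.sum()<5: print(n,'none'); continue
    v,u=np.where(m); print(n,m.sum(),'S',np.percentile(S[m],[2,25,50,75,98]).round(1),'X',np.percentile(X[m],[2,98]).round(1),'Z',np.median(Z[m]).round(1),'px',u.min(),u.max(),v.min(),v.max())
E
python3 meas.py
```

```text
t 12.45 prop x,s [  2.1 147.2] z 26.7 yangle -8.63 F [ 2.1 -4.4  3.7] open 0.8224192643872833 ff 2.2887738794088364
fin 381 S [175.1 176.2 177.3 178.3 178.9] X [102.4 112.4] Z 40.0 px 585 639 245 283
ptr 1876 S [161.1 163.  164.7 165.1 165.5] X [62.6 96.3] Z 39.6 px 482 588 275 294
case 56789 S [168.1 201.3 215.7 228.5 239.1] X [-38.4  38.4] Z 55.5 px 158 468 47 350
foot 13972 S [129.2 158.2 163.1 165.8 168.7] X [-43.1  42.6] Z 64.7 px 160 466 303 438
```

```bash
python3 - <<'E'
from h import *
import pickle
w0=pickle.load(open('p.pkl','rb'))[2]
for w in (w0,cam('wrist')):
    P=pts(w)*1000; S=P[...,:2]@YP; X=P[...,:2]@XP-541
    print(w['o'].round(4),w['orientation'].round(4))
    for u in (600,625): 
        for v in range(222,296,5): print((u,v,int(w['frame'][v,u].max()),int(X[v,u]),round(float(S[v,u]),1),int(P[v,u,2])),end=' ')
        print()
st()
E
```

```text
[0.5703 0.1452 0.1694] [ 0.9842 -0.0739 -0.0104  0.1606]
(600, 222, 215, 113, 180.7, 16) (600, 227, 143, 1, 228.8, 169) (600, 232, 46, 109, 178.5, 22) (600, 237, 49, 105, 178.8, 29) (600, 242, 42, 102, 178.4, 33) (600, 247, 41, 102, 176.6, 33) (600, 252, 146, 102, 175.0, 34) (600, 257, 233, 120, 163.7, 12) (600, 262, 233, 120, 161.7, 12) (600, 267, 233, 121, 159.1, 12) (600, 272, 232, 120, 157.3, 13) (600, 277, 234, 121, 154.7, 12) (600, 282, 234, 122, 152.4, 12) (600, 287, 235, 122, 150.1, 12) (600, 292, 233, 124, 147.2, 11) 
(625, 222, 221, 123, 180.5, 16) (625, 227, 234, 137, 172.8, 0) (625, 232, 39, 119, 178.6, 23) (625, 237, 40, 115, 178.3, 28) (625, 242, 47, 111, 178.4, 33) (625, 247, 50, 108, 178.4, 38) (625, 252, 100, 107, 177.2, 40) (625, 257, 95, 106, 175.7, 41) (625, 262, 236, 140, 156.5, 0) (625, 267, 233, 141, 153.7, 0) (625, 272, 233, 142, 151.2, 0) (625, 277, 236, 142, 148.9, 0) (625, 282, 236, 144, 145.7, -1) (625, 287, 231, 144, 143.4, 0) (625, 292, 236, 144, 141.3, 0) 
[0.5703 0.1451 0.1693] [ 0.9842 -0.074  -0.0106  0.1604]
(600, 222, 214, 113, 180.6, 16) (600, 227
[... 318 characters left out ...]
234, 122, 154.4, 11) (600, 282, 233, 123, 151.7, 11) (600, 287, 233, 123, 149.7, 12) (600, 292, 232, 123, 147.2, 11) 
(625, 222, 213, 122, 180.7, 16) (625, 227, 234, 136, 173.1, 0) (625, 232, 40, 118, 178.7, 23) (625, 237, 46, 114, 178.7, 28) (625, 242, 46, 111, 178.5, 33) (625, 247, 46, 107, 178.7, 39) (625, 252, 99, 106, 177.5, 41) (625, 257, 96, 107, 175.2, 39) (625, 262, 235, 140, 156.3, 0) (625, 267, 233, 141, 153.9, 0) (625, 272, 233, 142, 150.9, 0) (625, 277, 235, 142, 148.8, 0) (625, 282, 237, 143, 146.5, 0) (625, 287, 233, 143, 143.9, 0) (625, 292, 235, 144, 141.4, 0) 
t 12.55 prop x,s [  1.8 147.2] z 26.5 yangle -8.64 F [ 1.1 -5.2  3.5] open 0.8200734545391011 ff 2.3040756583213806
```

```bash
cat > col.py <<'E'
from h import *
st(); w=cam('wrist'); P=pts(w)*1000; S=P[...,:2]@YP; X=P[...,:2]@XP-541; Z=P[...,2]; g=w['frame'].max(2)
def prof(n,x0,x1,z0,z1,s0,s1):
    m=(w['range_z']>0)&(X>x0)&(X<x1)&(Z>z0)&(Z<z1)&(S>s0)&(S<s1)
    v0=np.where(m.any(1))[0]
    print(n,[(int(v),int(g[v][m[v]].mean()),S[v][m[v]].mean().round(1),Z[v][m[v]].mean().round(1)) for v in v0 if m[v].sum()>2])
prof('ptr',78,92,25,45,120,190); prof('foot',10,40,55,68,150,190)
prof('fin',102,110,37,43,170,185)
E
python3 col.py
```

```text
t 12.55 prop x,s [  1.8 147.2] z 26.5 yangle -8.64 F [ 1.1 -5.2  3.5] open 0.8200734545391011 ff 2.3040756583213806
ptr [(275, 79, np.float64(165.1), np.float64(32.6)), (276, 83, np.float64(165.1), np.float64(33.5)), (277, 86, np.float64(165.0), np.float64(34.2)), (278, 85, np.float64(165.1), np.float64(35.2)), (279, 87, np.float64(165.0), np.float64(35.9)), (280, 86, np.float64(165.1), np.float64(36.9)), (281, 85, np.float64(165.1), np.float64(37.7)), (282, 81, np.float64(165.1), np.float64(38.6)), (283, 100, np.float64(165.1), np.float64(39.4)), (284, 170, np.float64(165.1), np.float64(40.1)), (285, 214, np.float64(164.7), np.float64(40.2)), (286, 210, np.float64(164.3), np.float64(40.1)), (287, 209, np.float64(164.0), np.float64(40.2)), (288, 210, np.float64(163.6), np.float64(40.2)), (289, 210, np.float64(163.2), np.float64(40.2)), (290, 209, np.float64(162.7), np.float64(40.1)), (291, 210, np.float64(162.5), np.float64(40.3)), (292, 210, np.float64(162.0), np.float64(40.2)), (293, 207, np.float64(161.6), np.float64(40.2)), (294, 188, np.float64(161.3), np.float64(40.3))]
foot [(
[... 3652 characters left out ...]
178.8), np.float64(37.5)), (246, 42, np.float64(178.7), np.float64(38.2)), (247, 44, np.float64(178.6), np.float64(38.8)), (248, 64, np.float64(178.5), np.float64(39.6)), (249, 82, np.float64(178.2), np.float64(39.7)), (250, 84, np.float64(177.8), np.float64(39.7)), (251, 82, np.float64(177.5), np.float64(39.8)), (252, 82, np.float64(177.1), np.float64(39.8)), (253, 82, np.float64(176.7), np.float64(39.7)), (254, 89, np.float64(176.5), np.float64(40.0)), (255, 85, np.float64(176.0), np.float64(39.8)), (256, 91, np.float64(175.7), np.float64(39.9)), (257, 95, np.float64(175.3), np.float64(39.9)), (258, 133, np.float64(175.1), np.float64(40.3)), (259, 213, np.float64(174.7), np.float64(40.3))]
```

```bash
python3 -m crank '[[[5,0,0],0,46],[[10,0,0],0,46],[[13.6,0,0],0,46],[[13.6,0,0],0,46],[[13.6,0,0],0,46],[[13.6,0,0],0,46]]' | grep -E "pos|contact"; sed -i "s/; prof('foot'.*$//" col.py; python3 col.py | sed 's/np.float64//g'
```

```text
eef_pos: [0.5605, 0.0779, 0.0262]
contact_force: [2.0, -4.9, 3.9]
t 13.2 prop x,s [  1.6 160.9] z 26.2 yangle -8.64 F [ 2.  -4.9  3.9] open 0.8214300083003271 ff 2.3553496599197388
ptr [(275, 138, (178.8), (32.3)), (276, 80, (178.7), (33.0)), (277, 84, (178.7), (34.0)), (278, 86, (178.7), (34.8)), (279, 87, (178.6), (35.5)), (280, 87, (178.7), (36.5)), (281, 85, (178.7), (37.2)), (282, 84, (178.7), (38.2)), (283, 77, (178.7), (38.8)), (284, 147, (178.7), (39.7)), (285, 213, (178.6), (40.3)), (286, 211, (178.1), (40.1)), (287, 210, (177.8), (40.2)), (288, 210, (177.3), (40.1)), (289, 210, (177.0), (40.3)), (290, 209, (176.6), (40.2)), (291, 209, (176.3), (40.3)), (292, 210, (175.8), (40.2)), (293, 211, (175.5), (40.3)), (294, 205, (175.1), (40.3))]
fin [(281, 43, (178.7), (37.3)), (282, 42, (178.7), (38.1)), (283, 41, (178.7), (38.8)), (284, 57, (178.5), (39.3)), (285, 77, (178.3), (39.7)), (286, 84, (177.9), (39.6)), (287, 83, (177.5), (39.7)), (288, 85, (177.3), (40.0)), (289, 80, (176.7), (39.6)), (290, 85, (176.4), (39.8)), (291, 91, (176.0), (39.8)), (292, 92, (175.7), (40.0)), (293, 96, (175.5), (40.4)), (294, 134, (174.9), (40.0)), (295, 211, (174.6), (40.2))]
```

```bash
python3 -m crank '[[[0,0,0],0,80],[[0,0,0],0,110],[[0,0,0],0,130],[[0,0,0],0,150],[[0,0,0],0,170],[[0,0,0],0,200],[[0,0,0],0,230],[[0,0,0],0,255],[[0,0,0],0,255],[[0,0,0],0,255]]' 45; python3 col.py | sed 's/np.float64//g'
```

```text
time: 14.25
eef_pos: [0.5606, 0.0777, 0.0262]
tcp_rot: [0.758, 0.652, 0.0, 0.001]
contact_force: [5.3, -5.9, 0.8]
opening: 0.312
finger_force: 46.7
t 14.25 prop x,s [  1.7 160.6] z 26.2 yangle -8.62 F [ 5.3 -5.9  0.8] open 0.31175052301736417 ff 46.7365338653326
ptr [(276, 80, (178.3), (32.6)), (277, 84, (178.4), (33.7)), (278, 86, (178.4), (34.5)), (279, 87, (178.4), (35.3)), (280, 87, (178.4), (36.2)), (281, 86, (178.3), (36.9)), (282, 85, (178.5), (38.0)), (283, 81, (178.4), (38.6)), (284, 110, (178.4), (39.5)), (285, 178, (178.4), (40.3)), (286, 214, (177.9), (40.1)), (287, 210, (177.6), (40.3)), (288, 209, (177.2), (40.2)), (289, 210, (176.9), (40.3)), (290, 210, (176.4), (40.2)), (291, 209, (176.0), (40.2)), (292, 210, (175.7), (40.3)), (293, 210, (175.3), (40.3)), (294, 206, (174.8), (40.1)), (295, 192, (174.5), (40.3))]
fin [(280, 45, (178.9), (37.3)), (281, 43, (178.7), (37.7)), (282, 42, (178.7), (38.4)), (283, 42, (178.6), (39.0)), (284, 64, (178.5), (39.6)), (285, 87, (178.2), (39.9)), (286, 82, (177.8), (39.9)), (287, 83, (177.5), (40.0)), (288, 84, (176.9), (39.7)), (289, 81, (176.6), (39.7)), (290, 85, (176.2), (39.7)), (291, 91, (175.9), (40.0)), (292, 95, (175.5), (39.9)), (293, 97, (175.2), (40.1)), (294, 180, (174.9), (40.2))]
```

```bash
python3 -m crank '[[[0.3,0,0],0,255],[[0.3,0,0],0,255],[[0.3,0,0],0,255],[[0.3,0,0],0,255],[[0.3,0,0],0,255]]'; python3 col.py | sed 's/np.float64//g'; python3 - <<'E'
from h import *
c=cam('wrist'); P=pts(c)*1000; S=P[...,:2]@YP; X=P[...,:2]@XP-541
m=(P[...,2]>50)&(P[...,2]<58)&(S>188)&(abs(X)<62); q=P[m]; print(cv2.minAreaRect(q[:,:2].astype(np.float32)),np.percentile(q[:,2],[5,50,95]),np.percentile(X[m],[1,99]))
ctrl.sign_off()
E
```

```text
time: 14.8
eef_pos: [0.5606, 0.0778, 0.0262]
tcp_rot: [0.758, 0.652, 0.0, 0.001]
contact_force: [6.1, -6.1, 2.1]
opening: 0.314
finger_force: 46.8
t 14.8 prop x,s [  1.7 160.7] z 26.2 yangle -8.63 F [ 6.1 -6.1  2.1] open 0.31402950837003873 ff 46.77195779979229
ptr [(276, 80, (178.6), (32.9)), (277, 84, (178.5), (33.6)), (278, 86, (178.5), (34.5)), (279, 87, (178.5), (35.2)), (280, 87, (178.5), (36.1)), (281, 87, (178.5), (37.0)), (282, 85, (178.6), (37.9)), (283, 81, (178.5), (38.6)), (284, 110, (178.6), (39.5)), (285, 177, (178.4), (40.0)), (286, 213, (178.2), (40.2)), (287, 210, (177.7), (40.1)), (288, 209, (177.4), (40.3)), (289, 210, (177.1), (40.4)), (290, 210, (176.6), (40.3)), (291, 209, (176.2), (40.2)), (292, 209, (175.8), (40.2)), (293, 209, (175.4), (40.1)), (294, 209, (175.0), (40.2)), (295, 198, (174.7), (40.3))]
fin [(281, 42, (178.8), (37.5)), (282, 42, (178.5), (37.8)), (283, 40, (178.6), (38.7)), (284, 56, (178.6), (39.6)), (285, 76, (178.3), (39.8)), (286, 85, (178.0), (39.8)), (287, 83, (177.6), (39.9)), (288, 85, (177.2), (39.9)), (289, 81, (176.7), (39.8)), (290, 85, (176.5), (40.0)), (291, 91, (176.0), (39.9)), (292, 98, (175.7), (40.0)), (293, 94, (175.3), (40.1)), (294, 134, (175.0), (40.1))]
((572.1873168945312, 142.72244262695312), (76.47911071777344, 99.91864013671875), 81.58799743652344) [54.22637423 55.45909357 56.63631614] [-43.85726398  51.45762495]
the job is handed in; nothing more can be done
```

The job is handed in at 14.8 s: the case is square against the stop, the pointer is within about 0.2 mm of the mark, and the gripper is still pinching plate and cheek at 47 N with the cam lever closed (closure judged from the gripper opening).

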